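Snap the test coupler onto the sloped jack and hold it home

ROBOT

A 6-joint arm with a two-finger parallel gripper is mounted at the origin on the work surface. World frame = base frame: x ahead of the robot, y to its left, z up, the work surface at z = 0. Lengths are in m, angles in rad, forces in N, time in s.
With the tool pointing down it reaches from about 0.4 to 0.925 m from the base axis. Payload 12.5 kg.
Tool frame: the origin (TCP) lies at the very end of the fingers, on their centre line; the grasp point (between the pads) lies 19 mm behind it; z points along the fingers, y is the line along which they close (so a half turn about z gives the same grasp; the last joint's range is limited). The gripper opens to 95 mm and grips with 3 to 60 N. Pads are 20 mm wide; open, the fingers measure 119 mm over their backs; the gripper's body (75 mm by 180 mm) begins 59 mm behind the grasp point.
Start: joints at [-1.413, 0.491, 1.559, -0, 1.092, -0.106], TCP at [0.163, -0.603, 0.215] pointing down, gripper open.
Joint ranges: [-3.1, 3.1], [-0.84, 2.19], [0.05, 2.79], [-1.13, 4.28], [0.06, 2.93], [-2.69, 2.69]. Speed limits (rad/s): [2.22, 2.22, 2.79, 3.14, 3.14, 3.14].

INTERFACE

Orientations are given as [roll, pitch, yaw] about the fixed x, y, z axes, in that order (R = Rz(yaw) Ry(pitch) Rx(roll)).
In Python, from cell import manip gives the robot as it stands. The module is installed in compiled form; this text tells all that it offers.
- The arm moves only by the shell command python3 -m inch 'ROWS'. ROWS is JSON, a list of rows, each a list of 7 numbers: the shift along the tool's x, y, z in cm, then the turn, a rotation vector about the tool's x, y, z in rad, then the opening, from -1 (shut) to 1 (fully open). A call has 1 to 10 rows; each row is the pose to reach, as a shift and turn from the pose commanded when the call began, along the tool's axes at that moment; what a row does not reach only later rows make up. A row lasts 1/12 s, in which the tool goes at most 41.7 mm and 7.16 degrees, less where a joint would pass 70% of its speed; a pose out of reach is approached as far as the arm can. A call with a gripper value outside its range is refused whole. The fingers move at their own pace and stop on an object; the grip force is fixed at half the most. Time passes only in rows, so rows that repeat a pose let the fingers close. It gives the time, the measured TCP pose, the force, the opening and the grip force at its end, in the units of the state.
- manip.get_obs(): the state, without advancing time (a new reading comes with each control period).
- manip.snapshot(name): name is "scene" or "side" or "wrist"; returns (picture, depth): 480x640x3 uint8, red, green, blue; 480x640 float32, m along the optical axis (not along the pixel's ray), 0 where there is no reading.
- manip.get_calibration(name): a dict with "fx", "fy", "cx", "cy" (pixels), "eye" and "orientation" of the camera in the world. Camera axes: x right, y down, z forward; pixel columns grow to the right and rows downward; lengths in m; the calibration is good to about 2 mm. A picture is of the moment at which its call begins: read the wrist's pose just before it. get_calibration takes no time and is no camera call; for the wrist camera it gives the pose at the moment of the call.
- manip.job_done(): hands the job in; it is judged then, once.
The state is a dict: "t": time; "joint_pos": joint angles; "dq": joint speeds; "effort": joint torques, N m; "ee_pos": TCP position; "orientation": TCP orientation; "force": force on the tool from outside, world axes, zero at the start; "torque": the same for the moment, N m; "gripper_width": finger opening in m; "gripper_force": force on a finger pad.
Only numpy, scipy, OpenCV 4.12 (cv2) and the standard library are available. Lean on these libraries where they do the work, as an engineer would, in place of code of your own. Each camera call takes 0.05 s, during which the arm holds its last target. There are 200 camera calls.

TASK

Pick up the push-on test coupler that stands on the bench (round body with a socket underneath, square grip on top) and press it squarely onto the big jack on the sloped module until it snaps over the jack's catches, then push it on against its spring until its rim sits fully home on the jack's flange. Finish while still gripping it and holding it pressed home: if let go, the spring lifts it again. Leave the other things on the bench where they are.

Things in the scene. Friction and masses are not known exactly. Their poses are not given: they have to be found in the camera images.
- coupler: Loose coupler, 150 g, standing socket down. Origin: centre of the rim (underside); z up its axis. Round aluminium body, diameter 40 mm, z = 0 to 34; above it a black square grip 24 x 24 mm, flats across its x and y, z = 34 to 68; the body's top is a flat shoulder round the grip. Socket below: mouth 23 mm wide (lip 4 mm high), then 28 mm up to the roof at z = 29. Any turn about its axis fits.
- coupler_grip (a point): Centre of the coupler's square grip, 51 mm above its rim on its axis. Grip across two opposite flats, fingertips just above the shoulder (which can take the push).
- jack_module: The fixed black wedge-shaped module with the jack, one of three side by side (the others have a dial knob or small toggles); place and turn vary. Origin: centre of its underside; low front (35 mm high) to its -x, roughly facing the robot, back 105 mm high; 150 mm (x) by 110 mm (y).
- jack: Steel jack at the middle of the module's panel. Origin: centre of its foot, 70 mm above the bench; z out along its axis, 25 degrees from vertical, leaning to the module's front; y level. Flange diameter 42 mm, z = 0 to 4; post diameter 20 mm to z = 24, then a cone to 12 mm at z = 31. Fully home = coupler's rim on the flange: its origin at z = 4 here, axes in line.
- jack_catches (a point): Point on the jack's axis at z = 13.5 of jack, level with the tips of four sprung wedge catches that stand 3 mm out of the post. Greased, they resist the coupler's lip with about 6 N, from z = 17 of its origin, and snap out behind it when the origin passes about z = 10. Let go after that, it springs back to about z = 8.7 and stays caught.
- contact_pin (a joint): Brass spring pin 8 mm thick, 9 mm out of the jack's post (tip at z = 40 of jack). 0 = out, grows in m as the socket's roof presses it in, up to 0.008; pushes back with 2 N plus 1 N per mm. About 0.0024 with the coupler caught but let go, about 0.007 with it fully home.
- dust_cap: Bystander: solid aluminium cap, 38 mm in diameter, 40 mm high, with a narrower round top; no square grip. Origin: centre of its underside.
- parts_jar: Bystander: small round jar with a black lid, 44 mm in diameter, 55 mm high. Origin: centre of its underside.
- screwdriver: Bystander: screwdriver 190 mm long lying on the bench on the left. Origin: under its middle.
- multimeter: Bystander: dark hand multimeter, 185 x 88 mm, 40 mm thick (50 with its dial), lying face up on the bench on the right. Origin: centre of its underside.
Things that resemble listed ones, but are neither listed nor needed, are in the scene too. Leave any blue or orange look-alike of the coupler alone. Leave any orange look-alike of the jack_module alone.

How it is judged:
On the way, in this order (a step that is already met when the one before it is completed fails the run):
1. the coupler is picked up off the bench in the fingers (height (world z) of coupler above 0.04 m and contact force between the fingers and coupler above 1 N), for 0.2 s.
2. the coupler has snapped over the jack's catches (rim within 5 mm of the flange), square to within 0.1 rad, held in the fingers (z of coupler in the frame of jack below 0.009 m and x of coupler in the frame of jack between -0.003 and 0.003 m and y of coupler in the frame of jack between -0.003 and 0.003 m and angle between the z axis of coupler and the z axis of jack, either way round below 0.1 rad and contact force between the fingers and coupler above 2 N), for 0.1 s.
At the end, for the whole second after the job is handed in: Rim within 2 mm of the flange, within 3 mm of the jack's axis each way and square within 0.07 rad; spring pin in by more than 5 mm; coupler pressing on the jack with over 4 N, still gripped (over 2 N) and at rest (z of coupler in the frame of jack below 0.006 m and x of coupler in the frame of jack between -0.003 and 0.003 m and y of coupler in the frame of jack between -0.003 and 0.003 m and angle between the z axis of coupler and the z axis of jack, either way round below 0.07 rad and value of joint contact_pin above 0.005 m and contact force between coupler and jack above 4 N and contact force between the fingers and coupler above 2 N and linear speed of coupler below 0.01 m/s); the arm keeps its last pose, push and grip.
It fails at once if the dust cap is moved more than 30 mm (distance of dust_cap from where it was at the start of the episode above 0.03 m).
It fails at once if the parts jar is moved more than 30 mm (distance of parts_jar from where it was at the start of the episode above 0.03 m).
It fails at once if the screwdriver is moved more than 30 mm (distance of screwdriver from where it was at the start of the episode above 0.03 m).
It fails at once if the multimeter is moved more than 30 mm (distance of multimeter from where it was at the start of the episode above 0.03 m).
It also fails if it takes over 42 s, if anything falls off the work surface, if the arm or the gripper's body presses on something with over 40 N, if the wrist force passes 120 N, or if a joint passes its speed limit or range.

## Working session

There is one attempt and no reset: what is moved stays moved. The work goes in short steps, Python scripts to look and compute and a shell command to move; the robot and the scene stay as the last step left them, time stands still between calls to the robot, and variables do not carry over. Pictures are saved under pics/ and viewed, at most 10 in all, crops included, and the job is handed in when it is done.

```bash
mkdir -p pics
cat > h.py <<'E'
import numpy as np, cv2
from scipy.spatial.transform import Rotation as R
from cell import manip
def snap(cam,tag):
    c=manip.get_calibration(cam); im,d=manip.snapshot(cam)
    cv2.imwrite(f'pics/{tag}.png',im[:,:,::-1]); np.savez(f'{tag}.npz',im=im,d=d,c=np.array(c,dtype=object)); return im,d,c
def load(tag):
    z=np.load(f'{tag}.npz',allow_pickle=True); return z['im'],z['d'],z['c'].item()
def rot(o):
    o=np.array(o,float)
    return o if o.shape==(3,3) else R.from_euler('xyz',o).as_matrix()
def cloud(d,c):
    v,u=np.mgrid[:480,:640]; p=np.stack([(u-c['cx'])/c['fx']*d,(v-c['cy'])/c['fy']*d,d],-1)
    return p@rot(c['orientation']).T+np.array(c['eye'])
E
python3 - <<'E'
from h import *
im,d,c=snap('scene','s0'); print(c); snap('side','d0'); print(manip.get_calibration('side')); print(manip.get_obs())
E
```

```text
{'fx': 600.4319819217706, 'fy': 600.4319819217706, 'cx': 326.6145453772214, 'cy': 233.24168714714153, 'eye': array([1.36106672, 0.04727561, 0.86835125]), 'orientation': array([-2.28191578,  0.00253635,  1.62383054])}
{'fx': 551.9837294680638, 'fy': 551.9837294680638, 'cx': 317.60600701583684, 'cy': 248.3010750624051, 'eye': array([0.00171719, 0.7125316 , 0.69930972]), 'orientation': array([-2.18591878,  0.01159176, -2.55782743])}
{'t': 0.1, 'joint_pos': array([-1.41260589e+00,  4.91479818e-01,  1.55940959e+00,  5.63477157e-06,
        1.09167205e+00, -1.05571154e-01]), 'dq': array([-0.00114272, -0.00233521, -0.0010715 , -0.00065015,  0.00075988,
       -0.00066199]), 'effort': array([ 3.26940717e-03, -6.13624477e+01, -2.58606917e+01,  6.93571405e-02,
        4.70046583e-02, -6.03208628e-05]), 'ee_pos': array([ 0.16295232, -0.6031577 ,  0.21412501]), 'orientation': array([-3.14062977e+00, -1.07057336e-04,  2.63758935e-01]), 'force': array([-0.77398558, -0.09039974,  0.06585754]), 'torque': array([-0.02241109,  0.04220111, -0.0159751 ]), 'gripper_force': 0.0, 'gripper_width': 0.09472843666554716}
```

View pics/s0.png

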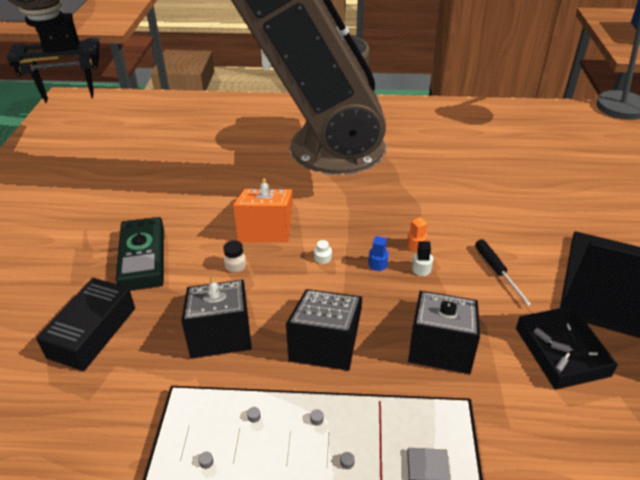

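View pics/d0.png

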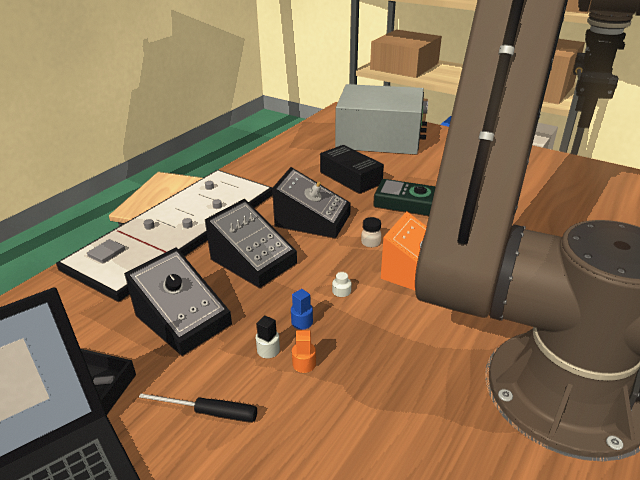

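The scene view shows three coupler-like items: white with a black grip at (423,258), blue at (378,253) and orange at (418,235). The aluminium one with the black square grip fits the description. In the side view it is at (267,337). Two modules have a jack: black at (217,315) and an orange decoy at (264,212), so the black one is mine, with its jack at (213,290). Next I'll confirm with a crop and measure.

Run:
```python
from h import *
im,d,c=load('s0'); P=cloud(d,c)
i2,d2,c2=load('d0'); P2=cloud(d2,c2)
a=cv2.resize(im[225:285,360:440],(640,480),interpolation=cv2.INTER_CUBIC)
a=cv2.resize(im[235:285,365:445],(400,250),interpolation=cv2.INTER_CUBIC)
b=cv2.resize(i2[300:375,240:360],(400,250),interpolation=cv2.INTER_CUBIC)
e=cv2.resize(im[270:360,170:314],(400,250),interpolation=cv2.INTER_CUBIC)
f=cv2.resize(i2[160:240,260:388],(400,250),interpolation=cv2.INTER_CUBIC)
cv2.imwrite('pics/crop0.png',np.vstack([np.hstack([a,b]),np.hstack([e,f])])[:,:,::-1])
for n,PP,uv in [('sc',P,[(424,247),(423,252),(423,262),(421,270),(213,283),(213,293),(217,300),(240,305),(195,305)]),('sd',P2,[(266,325),(266,330),(268,347),(314,187),(315,195),(290,185),(335,210)])]:
    for u,v in uv: print(n,u,v,PP[v,u].round(4))
# clouds of coupler region
for n,PP in (('sc',P),('sd',P2)):
    m=(np.abs(PP[...,0]-P[262,423,0])<.045)&(np.abs(PP[...,1]-P[262,423,1])<.03)&(PP[...,2]>.004)&(PP[...,2]<.1)
    q=PP[m]
    for lo,hi in((.005,.03),(.04,.064),(.065,.075)):
        s=q[(q[:,2]>lo)&(q[:,2]<hi)]; print(n,lo,len(s),s.min(0).round(4) if len(s) else '',s.max(0).round(4) if len(s) else '',s.mean(0).round(4) if len(s) else '')
```

```text
sc 424 247 [0.4674 0.1913 0.0696]
sc 423 252 [0.4709 0.1901 0.0593]
sc 423 262 [0.4717 0.1928 0.0328]
sc 421 270 [0.476  0.1903 0.0143]
sc 213 283 [ 0.6189 -0.1972  0.102 ]
sc 213 293 [ 0.6281 -0.1974  0.0859]
sc 217 300 [ 0.6408 -0.1882  0.0817]
sc 240 305 [ 0.6608 -0.1426  0.093 ]
sc 195 305 [ 0.6542 -0.2249  0.0812]
sd 266 325 [0.4505 0.2016 0.0687]
sd 266 330 [0.4492 0.2042 0.0602]
sd 268 347 [0.4447 0.2081 0.0264]
sd 314 187 [ 0.6164 -0.1906  0.0962]
sd 315 195 [ 0.6158 -0.1932  0.0746]
sd 290 185 [0.0017 0.7125 0.6993]
sd 335 210 [ 0.571  -0.2077  0.0419]
sc 0.005 178 [0.4485 0.1727 0.0052] [0.4911 0.2224 0.0299] [0.473  0.1901 0.0175]
sc 0.04 129 [0.4453 0.1801 0.04  ] [0.4752 0.2044 0.0638] [0.4681 0.1912 0.0518]
sc 0.065 106 [0.4451 0.1806 0.065 ] [0.4718 0.2042 0.0714] [0.4597 0.1927 0.0677]
sd 0.005 247 [0.4363 0.1819 0.0051] [0.4733 0.2153 0.03  ] [0.4483 0.205  0.0174]
sd 0.04 206 [0.444  0.1816 0.04  ] [0.4701 0.2071 0.0634] [0.453  0.1997 0.0518]
sd 0.065 139 [0.4453 0.1815 0.065 ] [0.471  0.2063 0.0699] [0.4572 0.1942 0.0669]
```

View pics/crop0.png

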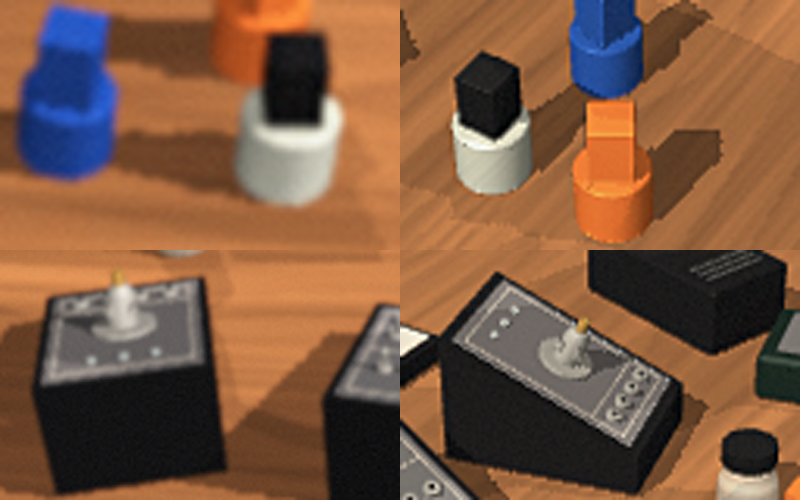

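The crop confirms it: the white coupler with a black square grip is the target, and the black module carries the steel jack with the brass pin. The blue and orange couplers stand close by. Now I'll fit the poses.

```bash
cat > fit.py <<'E'
from h import *
from scipy.optimize import least_squares
def fitc(PP,x0,y0):
    q=PP[(np.hypot(PP[...,0]-x0,PP[...,1]-y0)<.03)&(PP[...,2]>.06)&(PP[...,2]<.075)]
    r=cv2.minAreaRect((q[:,:2]*1000).astype(np.float32)); return r
def fitj(q,x0):
    # q: points near jack. params: foot x,y,yaw ; z foot .07
    def res(p,full=False):
        yaw=p[2]; Rm=R.from_euler('ZY',[yaw,-np.radians(25)]).as_matrix()
        l=(q-[p[0],p[1],.07])@Rm; return l
    return res
E
python3 - <<'E'
from fit import *
Ps={}
for n in('s0','d0'):
    im,d,c=load(n); P=cloud(d,c); Ps[n]=P
    print(n,'grip',fitc(P,.458,.1935))
    # objects in area
    m=((P[...,2]>.02)&(P[...,2]<.09)&(np.abs(P[...,0]-.43)<.1)&(np.abs(P[...,1]-.13)<.12)).astype(np.uint8)
    k,l,s,ce=cv2.connectedComponentsWithStats(m)
    for i in range(1,k):
        if s[i,4]>60: q=P[l==i]; print('obj',ce[i].round(),q.min(0).round(3),q.max(0).round(3))
    # panel plane of module
    m=(np.abs(P[...,0]-.63)<.1)&(np.abs(P[...,1]+.19)<.075)&(P[...,2]>.03)&(P[...,2]<.12)
    q=P[m]; best=None; rng=np.random.default_rng(0)
    for _ in range(500):
        a=q[rng.choice(len(q),3,False)]; nn=np.cross(a[1]-a[0],a[2]-a[0])
        if np.linalg.norm(nn)<1e-5: continue
        nn/=np.linalg.norm(nn); nn*=np.sign(nn[2]); 
        if nn[2]<.8: continue
        k=np.abs((q-a[0])@nn)<.0025
        if best is None or k.sum()>best.sum(): best=k
    w=q[best]; ce=w.mean(0); nn=np.linalg.svd(w-ce)[2][2]; nn*=np.sign(nn[2])
    print('plane',best.sum(),ce.round(4),nn.round(3),'tilt',np.degrees(np.arccos(nn[2])),'yaw',np.arctan2(-nn[1],-nn[0]),'z range',w[:,2].min(),w[:,2].max())
    yaw=np.arctan2(-nn[1],-nn[0]); A=R.from_euler('ZY',[yaw,-np.radians(25)]).as_matrix()
    l=(w-ce)@A; r=cv2.minAreaRect((l[:,:2]*1000).astype(np.float32)); print('panel rect mm in plane axes',r)
    # panel rect centre to world
    ctr=ce+A@np.array([r[0][0]/1000,r[0][1]/1000,0]); print('panel centre',ctr.round(4))
    h=(q-ce)@nn; t=(q-ctr)@A
    k=(h>.008)&(h<.036)&(np.hypot(t[:,0],t[:,1])<.03); 
    for lo,hi in((.006,.012),(.012,.024),(.024,.032),(.032,.042)):
        kk=(h>lo)&(h<hi)&(np.hypot(t[:,0],t[:,1])<.03); s=t[kk]
        if len(s): print('jack',lo,len(s),s.min(0).round(4),s.max(0).round(4))
E
```

```text
s0 grip ((458.5141906738281, 192.36236572265625), (26.527685165405273, 23.7426815032959), 0.6070016622543335)
obj [420. 244.] [0.371 0.167 0.02 ] [0.481 0.212 0.072]
obj [378. 251.] [0.435 0.084 0.02 ] [0.472 0.121 0.071]
plane 1779 [ 0.6396 -0.1943  0.0773] [-0.41  -0.099  0.906] tilt 24.976236796017833 yaw 0.236907471199025 z range 0.03159919103870645 0.10886001094659092
panel rect mm in plane axes ((-16.045257568359375, 0.31262969970703125), (173.280517578125, 110.14753723144531), 0.1665334850549698)
panel centre [ 0.6254 -0.1974  0.0706]
jack 0.006 32 [-0.0025 -0.0085  0.0061] [0.0127 0.0097 0.012 ]
jack 0.012 78 [-0.0081 -0.0093  0.0123] [0.0137 0.0102 0.0238]
jack 0.024 45 [-0.0014 -0.008   0.0242] [0.0106 0.0082 0.0315]
jack 0.032 21 [-0.0034 -0.0033  0.0325] [0.0075 0.004  0.0396]
d0 grip ((458.06243896484375, 193.5576171875), (25.528892517089844, 25.825233459472656), 1.2155017852783203)
obj [301. 306.] [0.429 0.088 0.02 ] [0.469 0.125 0.069]
obj [267. 333.] [0.437 0.176 0.02 ] [0.476 0.215 0.07 ]
obj [303. 348.] [0.366 0.168 0.02 ] [0.408 0.208 0.07 ]
plane 1681 [ 0.6258 -0.1907  0.0701] [-0.409 -0.094  0.908] tilt 24.792577833280227 yaw 0.22614039592851576 z range 0.032832789539217644 0.10580737398514517
panel rect mm in plane axes ((-1.5764007568359375, -4.98431396484375), (166.54974365234375, 116.74494171142578), 0.8087003231048584)
panel centre [ 0.6255 -0.1959  0.0694]
jack 0.006 17 [-0.0161  0.      0.0061] [0.0096 0.0148 0.0115]
jack 0.012 49 [-0.0096 -0.0072  0.012 ] [0.0104 0.0114 0.0238]
jack 0.024 30 [-0.0071 -0.0045  0.0243] [0.0091 0.0098 0.0319]
jack 0.032 14 [-0.0054 -0.0037  0.0337] [0.003  0.0058 0.0406]
```

```bash
cat >> h.py <<'E'
def go(p,Rm,tag=''):
    o=manip.get_obs(); R0=rot(o['orientation']); 
    s=R0.T@(np.array(p)-o['ee_pos'])*100; w=R.from_matrix(R0.T@Rm).as_rotvec()
    print(tag,'shift cm',s.round(2),'rot',w.round(3),'t',o['t'])
def Rj(yaw=.235): # tool frame for jack: z against jack axis, x along module front->back up
    return R.from_euler('ZY',[yaw,-np.radians(25)]).as_matrix()@np.diag([1,-1,-1.])
def Rd(yaw): return R.from_euler('Z',yaw).as_matrix()@np.diag([1,-1,-1.])
J=np.array([.6258,-.1965,.07])
E
python3 -c "
from h import *
A=Rj(); go(J-.2*A[:,2],A,'standoff'); print(manip.get_calibration('wrist'))"
```

```text
standoff shift cm [ 46.84 -27.44  -3.68] rot [-0.007  0.436  0.028] t 0.1
{'fx': 390.49311319108347, 'fy': 390.49311319108347, 'cx': 314.48409726042183, 'cy': 249.34662963923583, 'eye': array([ 0.23539616, -0.58335068,  0.38479463]), 'orientation': array([ 2.86958576e+00,  1.04634512e-03, -1.30660703e+00])}
```

```bash
r='[46.8,-27.4,-3.7,0,0.436,0.028,0]'; python3 -m inch '[[46.8,-27.4,-3.7,0,0.436,0.028,0],[46.8,-27.4,-3.7,0,0.436,0.028,0],[46.8,-27.4,-3.7,0,0.436,0.028,0],[46.8,-27.4,-3.7,0,0.436,0.028,0],[46.8,-27.4,-3.7,0,0.436,0.028,0],[46.8,-27.4,-3.7,0,0.436,0.028,0],[46.8,-27.4,-3.7,0,0.436,0.028,0],[46.8,-27.4,-3.7,0,0.436,0.028,0],[46.8,-27.4,-3.7,0,0.436,0.028,0],[46.8,-27.4,-3.7,0,0.436,0.028,0]]'
python3 -c "
from h import *
A=Rj(); go(J-.2*A[:,2],A,'standoff')"
```

```text
t: 0.93
ee_pos: [0.4555, -0.3054, 0.2431]
orientation: [-3.135, -0.436, 0.234]
force: [-0.5, -1.1, 0.1]
gripper_width: 0.0478
gripper_force: 0.0
standoff shift cm [ 9.98 -6.62  3.8 ] rot [-0.006  0.    -0.001] t 0.9333
```

```bash
python3 -m inch '[[10,-6.6,3.8,0,0,0,0],[10,-6.6,3.8,0,0,0,0],[10,-6.6,3.8,0,0,0,0],[10,-6.6,3.8,0,0,0,0],[10,-6.6,3.8,0,0,0,0],[10,-6.6,3.8,0,0,0,0]]'
python3 - <<'E'
from h import *
A=Rj(); go(J-.2*A[:,2],A,'standoff')
im,d,c=snap('wrist','w0'); P=cloud(d,c); np.save('w0P.npy',P)
print(c)
M=R.from_euler('ZY',[.235,-np.radians(25)]).as_matrix()
t=(P-J)@M
def pix(l):
    p=(J+M@np.array(l)-c['eye'])@rot(c['orientation']); return (p[:2]/p[2]*c['fx']+[c['cx'],c['cy']]).round()
print('expect flange centre',pix([0,0,.004]),'cone end',pix([0,0,.031]),'pin tip',pix([0,0,.04]))
ok=(d>0)&(np.hypot(t[...,0],t[...,1])<.08)
k=ok&(np.abs(t[...,2])<.002); w=P[k]; ce=w.mean(0); n=np.linalg.svd(w-ce)[2][2]; n*=np.sign(n[2]); print('panel n',n.round(4),np.degrees(np.arccos(n[2])),'yaw',np.arctan2(-n[1],-n[0]),'h',np.median(t[k][:,2]), k.sum())
for lo,hi in((.003,.0055),(.008,.022),(.03,.0325),(.033,.042)):
    s=t[ok&(t[...,2]>lo)&(t[...,2]<hi)&(np.hypot(t[...,0],t[...,1])<.03)]
    if len(s): print(lo,len(s),s.min(0).round(4),s.max(0).round(4),s.mean(0).round(4), cv2.minEnclosingCircle((s[:,:2]*1000).astype(np.float32)))
E
```

```text
t: 1.43
ee_pos: [0.5426, -0.2178, 0.2509]
orientation: [-3.135, -0.435, 0.235]
force: [0.2, 0.7, -0.2]
gripper_width: 0.0473
gripper_force: 0.0
standoff shift cm [ 0.14 -0.13  0.02] rot [-0.007  0.001 -0.   ] t 1.4333
{'fx': 390.49311319108347, 'fy': 390.49311319108347, 'cx': 314.48409726042183, 'cy': 249.34662963923583, 'eye': array([ 0.53915663, -0.21941601,  0.43757626]), 'orientation': array([-2.97829965,  0.00629976, -1.33280297])}
expect flange centre [315. 221.] cone end [315. 227.] pin tip [315. 229.]
panel n [-0.4108 -0.0984  0.9064] 24.98526117297526 yaw 0.23522970926801168 h 0.0013456291837890312 8885
0.003 880 [-0.0296 -0.0298  0.003 ] [0.0281 0.0297 0.0055] [ 0.0014 -0.0007  0.0045] ((-0.13225038349628448, -0.056630391627550125), 29.83582878112793)
0.008 96 [-0.0106 -0.0113  0.0088] [0.0094 0.0083 0.0219] [ 0.0053 -0.0012  0.0167] ((-0.6617096066474915, -1.5217092037200928), 12.754417419433594)
0.03 93 [-0.007  -0.0082  0.03  ] [0.0068 0.0052 0.0325] [ 0.0009 -0.0013  0.0312] ((0.010644197463989258, -1.926292061805725), 7.510887145996094)
0.033 77 [-0.0037 -0.0064  0.033 ] [0.0045 0.0033 0.0419] [ 0.0003 -0.0014  0.0396] ((0.5251612067222595, -1.544079303741455), 5.058516502380371)
```

View pics/w0.png

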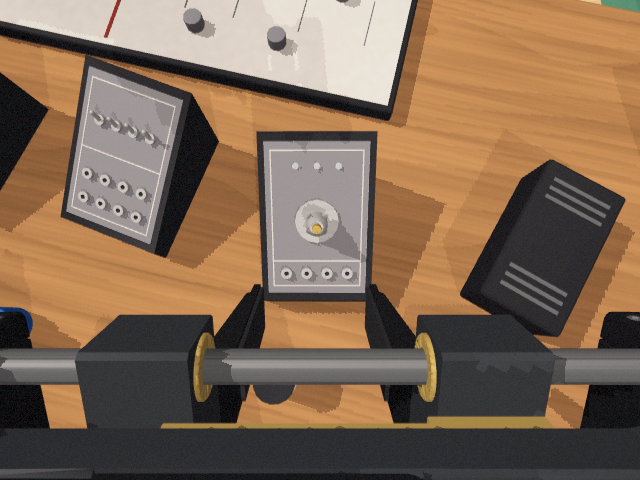

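The wrist view shows the jack flange at (317,220) and the pin at (316,229). The finger midpoint is at column 316, so the jack is within about 1.5 mm of my estimate. I'll shift J by -1.3 mm in module y, then go to the coupler.

```bash
sed -i 's/^J=.*/J=np.array([.6264,-.1977,.07])/' h.py; python3 -c "
from h import *
go([.4583,.193,.15],Rd(.015),'above')"
```

```text
above shift cm [ -3.03 -41.91  10.  ] rot [-0.054 -0.433  0.216] t 1.4833
```

```bash
python3 -m inch '[[-3,-41.9,10,-0.054,-0.433,0.216,0],[-3,-41.9,10,-0.054,-0.433,0.216,0],[-3,-41.9,10,-0.054,-0.433,0.216,0],[-3,-41.9,10,-0.054,-0.433,0.216,0],[-3,-41.9,10,-0.054,-0.433,0.216,0],[-3,-41.9,10,-0.054,-0.433,0.216,0],[-3,-41.9,10,-0.054,-0.433,0.216,0],[-3,-41.9,10,-0.054,-0.433,0.216,0],[-3,-41.9,10,-0.054,-0.433,0.216,0],[-3,-41.9,10,-0.054,-0.433,0.216,0]]'
python3 -c "
from h import *
go([.4583,.193,.15],Rd(.015),'above')"
```

```text
t: 2.32
ee_pos: [0.4711, 0.1329, 0.1646]
orientation: [-3.142, -0.0, 0.013]
force: [1.0, -0.7, 0.8]
gripper_width: 0.048
gripper_force: 0.0
above shift cm [-1.21 -6.03  1.46] rot [-0.    -0.    -0.002] t 2.3167
```

```bash
python3 -m inch '[[-1.2,-6,1.5,0,0,0,0],[-1.2,-6,1.5,0,0,0,0],[-1.2,-6,1.5,0,0,0,0],[-1.2,-6,1.5,0,0,0,0],[-1.2,-6,1.5,0,0,0,0]]'
python3 - <<'E'
from h import *
im,d,c=snap('wrist','w1'); P=cloud(d,c)
q=P[(np.hypot(P[...,0]-.458,P[...,1]-.193)<.03)&(P[...,2]>.06)&(P[...,2]<.075)]
print(len(q),cv2.minAreaRect((q[:,:2]*1000).astype(np.float32)),q[:,2].mean())
def pix(p):
    p=(np.array(p)-c['eye'])@rot(c['orientation']); return (p[:2]/p[2]*c['fx']+[c['cx'],c['cy']]).round(1)
print(pix([.458,.193,.068]))
go([.4583,.193,.037],Rd(.015),'grasp')
E
```

```text
t: 2.73
ee_pos: [0.4592, 0.1912, 0.1501]
orientation: [3.141, -0.0, 0.014]
force: [0.2, -0.4, -0.0]
gripper_width: 0.0479
gripper_force: 0.0
1258 ((457.94677734375, 192.37738037109375), (23.829668045043945, 23.339143753051758), 0.7857804894447327) 0.06824734750429645
[312.1 257.5]
grasp shift cm [-0.11 -0.2  11.33] rot [ 0.    -0.001 -0.001] t 2.7833
```

View pics/w1.png

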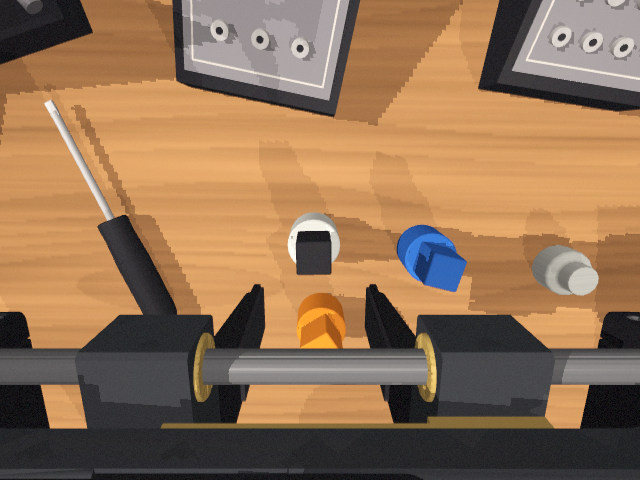

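The coupler's grip top is at (314,253), centred between the fingers (midpoint 316) and square to them, with clearance to the orange and blue ones. I'll descend and grip.

```bash
python3 -m inch '[[-0.1,-0.15,4,0,0,0,0],[-0.1,-0.15,8,0,0,0,0],[-0.1,-0.15,10,0,0,0,0],[-0.1,-0.15,11.3,0,0,0,0],[-0.1,-0.15,11.3,0,0,0,0],[-0.1,-0.15,11.3,0,0,0,-1],[-0.1,-0.15,11.3,0,0,0,-1],[-0.1,-0.15,11.3,0,0,0,-1],[-0.1,-0.15,11.3,0,0,0,-1],[-0.1,-0.15,11.3,0,0,0,-1]]'
python3 -m inch '[[0,0,0,0,0,0,-1],[0,0,0,0,0,0,-1],[0,0,-2,0,0,0,-1],[0,0,-5,0,0,0,-1],[0,0,-8,0,0,0,-1],[0,0,-12,0,0,0,-1],[0,0,-15,0,0,0,-1],[0,0,-15,0,0,0,-1],[0,0,-15,0,0,0,-1]]'
python3 - <<'E'
from h import *
A=Rj(); print(A); go(J-(.037+.12)*A[:,2],A,'hover')
E
```

```text
t: 3.62
ee_pos: [0.4582, 0.194, 0.0379]
orientation: [-3.141, -0.002, 0.016]
force: [-0.2, -1.1, 6.7]
gripper_width: 0.0237
gripper_force: 30.0
t: 4.37
ee_pos: [0.458, 0.1942, 0.1884]
orientation: [-3.141, -0.004, 0.016]
force: [-0.5, -0.3, -2.4]
gripper_width: 0.0237
gripper_force: 30.0
[[ 0.88139732  0.23284299  0.41100232]
 [ 0.21102741 -0.97251434  0.0984037 ]
 [ 0.42261826  0.         -0.90630779]]
hover shift cm [ 9.74 40.9  -2.38] rot [ 0.047  0.431 -0.215] t 4.3667
```

```bash
python3 -m inch '[[9.7,40.9,-2.4,0.047,0.431,-0.215,-1],[9.7,40.9,-2.4,0.047,0.431,-0.215,-1],[9.7,40.9,-2.4,0.047,0.431,-0.215,-1],[9.7,40.9,-2.4,0.047,0.431,-0.215,-1],[9.7,40.9,-2.4,0.047,0.431,-0.215,-1],[9.7,40.9,-2.4,0.047,0.431,-0.215,-1],[9.7,40.9,-2.4,0.047,0.431,-0.215,-1],[9.7,40.9,-2.4,0.047,0.431,-0.215,-1],[9.7,40.9,-2.4,0.047,0.431,-0.215,-1],[9.7,40.9,-2.4,0.047,0.431,-0.215,-1]]'
python3 -c "
from h import *
A=Rj(); go(J-(.037+.08)*A[:,2],A,'hover')"
```

```text
t: 5.2
ee_pos: [0.5437, -0.1475, 0.2053]
orientation: [-3.14, -0.431, 0.233]
force: [0.6, 1.2, -1.7]
gripper_width: 0.0239
gripper_force: 30.0
hover shift cm [0.54 6.81 3.45] rot [-0.001  0.005 -0.002] t 5.2
```

```bash
python3 -m inch '[[0.5,6.8,1,0,0.005,-0.002,-1],[0.5,6.8,2,0,0.005,-0.002,-1],[0.5,6.8,3.5,0,0.005,-0.002,-1],[0.5,6.8,3.5,0,0.005,-0.002,-1],[0.5,6.8,3.5,0,0.005,-0.002,-1],[0.5,6.8,3.5,0,0.005,-0.002,-1]]'
python3 - <<'E'
from h import *
A=Rj(); go(J-(.037+.08)*A[:,2],A,'hover')
M=R.from_euler('ZY',[.235,-np.radians(25)]).as_matrix()
outs=[]
for n in('scene','side'):
    im,d,c=snap(n,n+'1'); P=cloud(d,c); t=(P-J)@M
    def pix(l):
        p=(J+M@np.array(l)-c['eye'])@rot(c['orientation']); return (p[:2]/p[2]*c['fx']+[c['cx'],c['cy']])
    ok=(d>0)&(np.hypot(t[...,0],t[...,1])<.03)
    for lo,hi in((.006,.022),(.03,.042),(.083,.108)):
        s=t[ok&(t[...,2]>lo)&(t[...,2]<hi)]; 
        if len(s)<8: continue
        rad={.006:.01,.03:.005,.083:.02}[lo]
        vd=M.T@(np.array(c['eye'])-J); vd=vd[:2]/np.linalg.norm(vd[:2])
        px=np.array([-vd[1],vd[0]]); e=s[:,:2]@px
        print(n,lo,len(s),'perp dir',px.round(2),'mid',((np.percentile(e,2)+np.percentile(e,98))/2*1000).round(1),'width',np.ptp(e).round(4),'front centre',((s[:,:2]@vd).max()-rad)*1000)
    u,v=pix([0,0,.06]).astype(int)
    outs.append(cv2.resize(im[v-60:v+60,u-40:u+40],(400,600),interpolation=cv2.INTER_CUBIC))
cv2.imwrite('pics/crop1.png',np.hstack(outs)[:,:,::-1])
E
```

```text
t: 5.7
ee_pos: [0.5784, -0.2063, 0.1768]
orientation: [-3.142, -0.437, 0.237]
force: [0.7, 0.2, -1.4]
gripper_width: 0.024
gripper_force: 30.0
hover shift cm [-0.1   0.28  0.04] rot [-0.001 -0.001  0.002] t 5.7
scene 0.006 97 perp dir [-0.06  1.  ] mid 0.5 width 0.0244 front centre 2.6399014774369634
scene 0.03 39 perp dir [-0.06  1.  ] mid 0.1 width 0.0109 front centre 4.721773594288691
scene 0.083 312 perp dir [-0.06  1.  ] mid 3.8 width 0.0399 front centre 4.257105820859232
side 0.006 54 perp dir [-1.   -0.09] mid 4.5 width 0.0298 front centre 11.735092960258775
side 0.03 20 perp dir [-1.   -0.09] mid 1.1 width 0.0082 front centre 6.142392473845563
side 0.083 185 perp dir [-1.   -0.09] mid -1.7 width 0.0391 front centre 7.099085227799247
```

View pics/crop1.png

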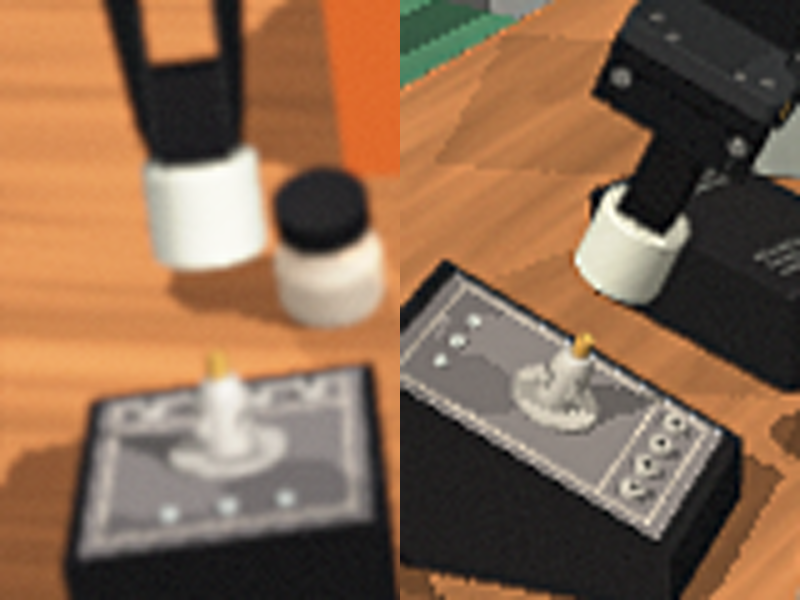

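The scene crop (left) shows the coupler about 3.5 mm left of the jack axis. The side crop (right) shows it 2–3 mm too far back. The tilt looks square. I'll correct with tool x -2 mm and y +3 mm, then descend in steps while watching the force.

```bash
python3 -m inch '[[-0.2,0.3,0,0,0,0,-1],[-0.2,0.3,0.5,0,0,0,-1],[-0.2,0.3,1.5,0,0,0,-1],[-0.2,0.3,2.5,0,0,0,-1],[-0.2,0.3,3.5,0,0,0,-1],[-0.2,0.3,3.5,0,0,0,-1],[-0.2,0.3,3.5,0,0,0,-1],[-0.2,0.3,3.5,0,0,0,-1]]'
python3 - <<'E'
from h import *
A=Rj(); go(J-(.037+.045)*A[:,2],A,'rim45')
M=R.from_euler('ZY',[.235,-np.radians(25)]).as_matrix()
for n in('scene','side'):
    im,d,c=snap(n,n+'2'); P=cloud(d,c); t=(P-J)@M
    ok=(d>0)&(np.hypot(t[...,0],t[...,1])<.03)
    vd=M.T@(np.array(c['eye'])-J); vd=vd[:2]/np.linalg.norm(vd[:2]); px=np.array([-vd[1],vd[0]])
    for lo,hi in((.008,.02),(.024,.04),(.049,.075)):
        s=t[ok&(t[...,2]>lo)&(t[...,2]<hi)]
        if len(s)>8: e=s[:,:2]@px; print(n,lo,len(s),px.round(2),'mid',((np.percentile(e,2)+np.percentile(e,98))*500).round(1),'w',np.ptp(e).round(4))
E
```

```text
t: 6.47
ee_pos: [0.5924, -0.2071, 0.1445]
orientation: [3.141, -0.438, 0.237]
force: [1.2, -0.1, -1.7]
gripper_width: 0.0239
gripper_force: 30.0
rim45 shift cm [ 0.04 -0.13  0.04] rot [ 0.    -0.002  0.001] t 6.4667
scene 0.008 71 [-0.06  1.  ] mid 0.6 w 0.0203
scene 0.024 67 [-0.06  1.  ] mid 0.5 w 0.0179
scene 0.049 316 [-0.06  1.  ] mid -0.1 w 0.0397
side 0.008 38 [-1.   -0.09] mid 0.2 w 0.0204
side 0.024 33 [-1.   -0.09] mid 0.7 w 0.0161
side 0.049 173 [-1.   -0.09] mid 0.7 w 0.0389
```

Both views now agree within about 0.6 mm. I'll descend over the cone to rim z≈20.

```bash
python3 -m inch '[[0,-0.06,0.4,0,0,0,-1],[0,-0.06,0.9,0,0,0,-1],[0,-0.06,1.4,0,0,0,-1],[0,-0.06,1.9,0,0,0,-1],[0,-0.06,2.3,0,0,0,-1],[0,-0.06,2.5,0,0,0,-1],[0,-0.06,2.5,0,0,0,-1],[0,-0.06,2.5,0,0,0,-1]]'
python3 - <<'E'
from h import *
A=Rj(); go(J-(.037+.004)*A[:,2],A,'home'); o=manip.get_obs(); print('force tool',(rot(o['orientation']).T@o['force']).round(1),'torque',o['torque'].round(2))
E
```

```text
t: 7.23
ee_pos: [0.6026, -0.2041, 0.1219]
orientation: [3.14, -0.438, 0.237]
force: [-0.6, -0.5, -2.0]
gripper_width: 0.0239
gripper_force: 30.0
home shift cm [ 0.04 -0.07  1.65] rot [ 0.    -0.002  0.001] t 7.2333
force tool [-1.5  0.3  1.5] torque [-0.13  0.39  0.02]
```

```bash
python3 -m inch '[[0,0,0.2,0,0,0,-1],[0,0,0.4,0,0,0,-1],[0,0,0.6,0,0,0,-1],[0,0,0.8,0,0,0,-1],[0,0,1.0,0,0,0,-1],[0,0,1.2,0,0,0,-1],[0,0,1.3,0,0,0,-1],[0,0,1.3,0,0,0,-1],[0,0,1.3,0,0,0,-1]]'
python3 - <<'E'
from h import *
A=Rj(); go(J-(.037+.004)*A[:,2],A,'home'); o=manip.get_obs(); print('force tool',(rot(o['orientation']).T@o['force']).round(1),'torque',o['torque'].round(2))
E
```

```text
t: 7.98
ee_pos: [0.6081, -0.203, 0.1105]
orientation: [3.14, -0.439, 0.237]
force: [-1.9, -0.9, 3.7]
gripper_width: 0.0235
gripper_force: 30.0
home shift cm [ 0.01 -0.09  0.37] rot [ 0.001 -0.002  0.001] t 7.9833
force tool [-0.3  0.5 -4.3] torque [-0.12  0.09 -0.02]
```

The axial force is about 6 N, which matches the pin about 3.5 mm in and the catches snapped. Now I'll push it home.

```bash
python3 -m inch '[[0,0,0.1,0,0,0,-1],[0,0,0.2,0,0,0,-1],[0,0,0.3,0,0,0,-1],[0,0,0.4,0,0,0,-1],[0,0,0.45,0,0,0,-1],[0,0,0.5,0,0,0,-1],[0,0,0.5,0,0,0,-1],[0,0,0.5,0,0,0,-1]]'
python3 - <<'E'
from h import *
A=Rj(); go(J-(.037+.004)*A[:,2],A,'home'); o=manip.get_obs(); print('force tool',(rot(o['orientation']).T@o['force']).round(1),'torque',o['torque'].round(2))
E
```

```text
t: 8.65
ee_pos: [0.6095, -0.2028, 0.108]
orientation: [3.139, -0.44, 0.237]
force: [-22.4, -1.6, 31.9]
gripper_width: 0.0239
gripper_force: 30.0
home shift cm [-0.01 -0.1   0.09] rot [ 0.002 -0.004  0.002] t 8.65
force tool [ -6.5  -3.6 -38.3] torque [0.4  1.58 0.4 ]
```

```bash
python3 -m inch '[[-0.02,0,-0.06,0,0,0,-1],[-0.02,0,-0.06,0,0,0,-1],[-0.02,0,-0.06,0,0,0,-1],[-0.02,0,-0.06,0,0,0,-1]]'
python3 - <<'E'
from h import *
A=Rj(); go(J-(.037+.004)*A[:,2],A,'home'); o=manip.get_obs(); print('force tool',(rot(o['orientation']).T@o['force']).round(1),'torque',o['torque'].round(2))
M=R.from_euler('ZY',[.235,-np.radians(25)]).as_matrix(); outs=[]
for n in('scene','side'):
    im,d,c=snap(n,n+'3'); p=(J+M@np.array([0,0,.02])-c['eye'])@rot(c['orientation']); u,v=(p[:2]/p[2]*c['fx']+[c['cx'],c['cy']]).astype(int)
    outs.append(cv2.resize(im[v-45:v+45,u-30:u+30],(400,600),interpolation=cv2.INTER_CUBIC))
    t=(cloud(d,c)-J)@M; s=t[(np.hypot(t[...,0],t[...,1])<.0195)&(np.hypot(t[...,0],t[...,1])>.014)&(t[...,2]>.03)&(t[...,2]<.046)]; print(n,'shoulder z',len(s),np.median(s[:,2]))
cv2.imwrite('pics/crop2.png',np.hstack(outs)[:,:,::-1])
E
```

```text
t: 8.98
ee_pos: [0.6094, -0.2028, 0.1081]
orientation: [3.139, -0.44, 0.237]
force: [-14.6, -0.6, 24.3]
gripper_width: 0.0239
gripper_force: 30.0
home shift cm [-0.  -0.1  0.1] rot [ 0.002 -0.004  0.002] t 8.9833
force tool [ -2.6  -2.8 -28.1] torque [0.36 1.01 0.29]
scene shoulder z 105 0.03719692860516583
side shoulder z 70 0.03694937271460205
```

View pics/crop2.png

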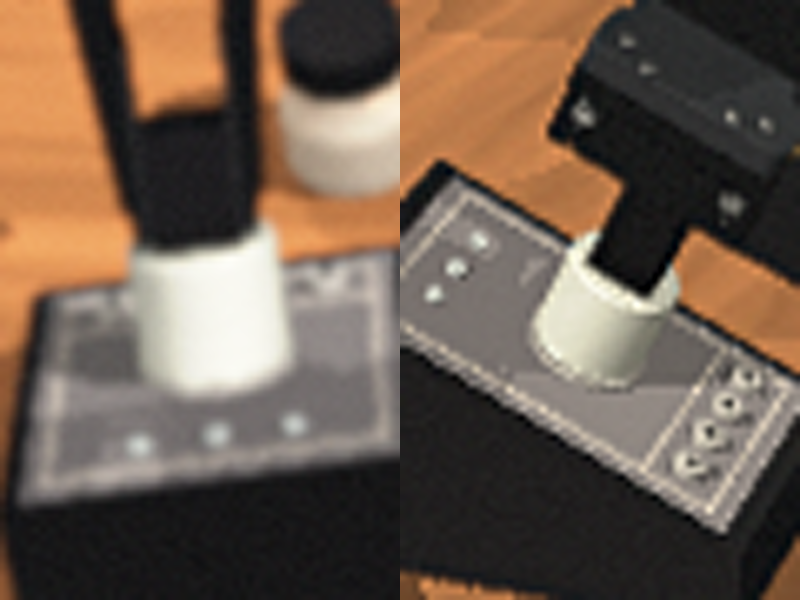

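The coupler sits square with its rim on the flange. The shoulder is at z≈37 mm (38 expected at home), it is still gripped, and the axial push is 28 N. I'm handing it in.

```bash
python3 -c "
from cell import manip
print(manip.job_done())"
```

```text
the job is handed in; nothing more can be done
None
```

The coupler is snapped onto the jack, pressed home on the flange with about 28 N and still gripped; I handed the job in at about 9 s of the 42 s allowed, and no verdict was returned.

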